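# Set up the inspection light panel on its prop leg

### The job

The slim battery light panel stands in its charging dock with its prop leg folded against its back. While it is still in the dock, swing the leg out past the spring's dead point until it snaps fully open; then lift the panel out and gently stand it on the bench mat, propped on its leg, close beside the lens blank on its right, square to the mat with its lit face towards the blank, so that the light rakes across the lens to show scratches. Do not disturb the blank, and leave the panel standing free.

Things in the scene. Friction and masses are not known exactly. Their poses are not given: they have to be found in the camera images.
- light_panel: Flat aluminium LED panel, 120 wide x 140 high x 12 mm, 0.5 kg, white diffuser face. Origin: middle of the back surface's lower edge. z up along it, x out of its back (leg side), y along its width; slab: x -12 to 0 mm. In the dock it leans 12 to 15 degrees from vertical to its face, back towards the robot's right. On its open leg it leans 24 degrees to its back, on that edge and the foot
- panel_top (a point): Middle of the panel's top edge (140 mm up the panel, in the middle of its thickness). The uppermost 36 mm of the panel are clear on both sides for gripping across the 12 mm thickness
- prop_leg (a joint): Prop leg on the panel's back, a 26 mm wide steel strip hinged about the panel's y axis: 0 = folded along the back, foot down; 0.80 rad = fully open, at its stop. A tension spring pulls it shut if let go below about 0.45 rad, and snaps it open and holds it open beyond that; moving it takes about 2 N at the thumb grip
- leg_hinge (a point): The leg's hinge axis, middle: 90 mm up the panel from its origin and 13 mm out of its back
- leg_grip (a point): Centre of the leg's black thumb grip, 26 mm wide (along the hinge axis), 24 mm along the leg, 14 mm thick: 58 mm from the hinge along the leg and 7 mm outward of it. Folded, it lies 20 mm behind the panel's back and about 48 mm above the worktop; its two side faces are free, its inner side is 13 mm from the panel
- leg_foot (a point): Underside of the leg's rubber foot, 83 mm from the hinge along the leg; with the panel standing it is about 79 mm behind the panel's lower edge
- dock: Charging dock, fixed: black base 100 x 144 x 10 mm, a sloping steel rest 100 mm wide, 95 mm high, behind the panel's face, and a lip 32 mm high at either end of the slot, so the panel lifts out upward along its own slope. Origin on the worktop under the panel's lower back edge; x axis the way the panel's back faces, y along the slot
- bench_mat: Thin black rubber mat, 240 mm (x, away from the front of the bench) by 300 mm (y, to the robot's left), 2 mm thick, fixed on the worktop. Origin in its middle at worktop height
- lens_blank: Round uncut lens blank, 67 mm diameter, 13 mm thick, loose on the left part of the mat. Origin at the middle of its underside

How it is judged:
By the outcome, as a careful person would: the job done as asked, in the order asked, and still so for the second after the job is handed in, with the robot touching nothing.
It also fails if it takes over 51 s, if anything falls off the work surface, if the arm or the gripper's body presses on something with over 40 N, if the wrist force passes 120 N, or if a joint passes its speed limit or range.

### The arm

A 6-joint arm with a two-finger parallel gripper is mounted at the origin on a cart in front of the work surface, level with it; the furniture and walls round the work are solid. World frame = base frame: x ahead of the robot, y to its left, z up, the work surface at z = 0. Lengths are in m, angles in degrees, forces in N, time in s.
With the tool pointing down it reaches from about 0.275 to 0.775 m from the base axis. Payload 14.6 kg.
Tool frame: the origin (TCP) lies at the very end of the fingers, on their centre line; the grasp point (between the pads) lies 19 mm behind it; z points along the fingers, y is the line along which they close (so a half turn about z gives the same grasp; the last joint's range is limited). The gripper opens to 85 mm and grips with 20 to 120 N. Pads are 22 mm wide; open, the fingers measure 114 mm over their backs; the gripper's body (76 mm by 85 mm) begins 54 mm behind the grasp point. The pads swing forward as they close: fully open they stand 13 mm farther back than shut.
Start: joints at [63.123, 15.075, -2.767, 72.158, 0, 81.102], TCP at [0.162, 0.499, 0.231] pointing down, gripper open.
Joint ranges: [-151.79, 151.79], [-50.71, 97.33], [-67.44, 78.34], [-121.81, 120.89], [-77.56, 73.72], [-180, 180]. Speed limits (degrees/s): [108.29, 108.29, 147.25, 159.86, 180, 180].

### API

Orientations are given as [roll, pitch, yaw] about the fixed x, y, z axes, in that order (R = Rz(yaw) Ry(pitch) Rx(roll)).
In Python, from workcell import env gives the robot as it stands.
- The arm moves only by the tool steer_hand, called as name([rows], argument=value, ...), one row to a line, values as JSON. Schema: {"type":"object","properties":{"rows":{"type":"array","items":{"type":"object","properties":{"sx":{"type":"number"},"sy":{"type":"number"},"sz":{"type":"number"},"wx":{"type":"number"},"wy":{"type":"number"},"wz":{"type":"number"}},"additionalProperties":false},"minItems":1,"maxItems":8},"aperture":{"type":"number"},"clamp_n":{"type":"number"},"only":{"type":"string"},"quiet":{"type":"boolean"},"lines":{"type":"string"}},"required":["rows"],"additionalProperties":false}. rows is a list of rows, 1 to 8 of them, each an object with the fields sx, sy, sz (the shift in m), wx, wy, wz (a rotation vector in degrees); a field left out counts as zero; each row shifts and turns the commanded pose from where the row before left it, along the tool's axes as they then stand; what a row does not reach is not made up. A row lasts 1/8 s, in which the tool goes at most 0.0625 m and 10.7 degrees, less where a joint would pass 70% of its speed; a pose out of reach is approached as far as the arm can. aperture is the opening from 0.0 (shut) to 1.0 (fully open), set as the call begins (left out keeps the last). The fingers move at their own pace and stop on an object; clamp_n is the grip in N (left out, the last holds). Time passes only in rows, so rows that do not move let the fingers close. The tool returns the time, the measured TCP pose, the force, the opening and the grip force at its end. only (a regular expression) keeps the lines of the reply that match it, lines (a string "A,B") keeps lines A to B, and quiet returns only ok. Input that does not fit is refused with a message, and nothing moves.
- env.get_state(): the state, without advancing time (a new reading comes with each control period).
- env.capture(name): name is "scene" or "top" or "wrist"; returns the picture (420x560x3 uint8, red, green, blue); there is no depth.
- env.camera_params(name): a dict with "fov_y" (degrees; the focal length in pixels is half the picture's height over the tangent of half this angle, whatever the lens; pixels are square), "cx", "cy" (the principal point, pixels), "origin" and "rotation" of the camera in the world. Camera axes: x right, y up, looking along -z (the intrinsics and any distortion apply to the point x, -y, -z); pixel columns grow to the right and rows downward; lengths in m; the calibration is good to about 2 mm. A picture is of the moment at which its call begins: read the wrist's pose just before it. camera_params takes no time and is no camera call; for the wrist camera it gives the pose at the moment of the call.
- env.finish_job(): hands the job in; it is judged then, once.
The state is a dict: "t": time; "joints": joint angles; "joint_vel": joint speeds; "joint_efforts": joint torques, N m; "tool_pos": TCP position; "tool_rot": TCP orientation; "ft_force": force on the tool from outside, world axes, zero at the start; "torque": the same for the moment, N m; "gripper_width": opening from 0.0 (shut) to 1.0 (fully open); "grip_force": force on a finger pad.
Only numpy, scipy, OpenCV 4.12 (cv2) and the standard library are available. Lean on these libraries where they do the work, as an engineer would, in place of code of your own. Each camera call takes 0.05 s, during which the arm holds its last target. There are 200 camera calls.

## Working session

There is one attempt and no reset: what is moved stays moved. The work goes in short steps, Python scripts to look and compute and a tool call to move; the robot and the scene stay as the last step left them, time stands still between calls to the robot, and variables do not carry over. Pictures are saved under pics/ and viewed, at most 10 in all, crops included, and the job is handed in when it is done.

```bash
ls; mkdir -p pics
```

Run:
```python
from workcell import env
import cv2,json
for n in ("scene","top","wrist"):
    p=env.camera_params(n); print(n,p)
    im=env.capture(n)[:,:,::-1]; cv2.imwrite(f"pics/{n}0.png",im)
print(env.get_state())
```

```text
pics
workcell.py
scene {'fov_y': 55.85704097687692, 'cx': 276.5280656309084, 'cy': 212.55258825926444, 'origin': array([ 0.16129372, -0.54920646,  0.56104676]), 'rotation': array([ 5.70159219e+01,  3.16988312e-02, -2.73997252e+01])}
top {'fov_y': 52.29949296703206, 'cx': 271.7239016856513, 'cy': 215.55297168500883, 'origin': array([0.33763357, 0.08212479, 0.96554393]), 'rotation': array([ 10.06660223,   2.51006567, -91.03759076])}
wrist {'fov_y': 66.3156587073855, 'cx': 281.9698375833884, 'cy': 206.1209273648959, 'origin': array([0.08487423, 0.52422405, 0.37351079]), 'rotation': array([-1.82447434e+01,  6.17594926e-02,  7.20190167e+01])}
{'t': 0.15, 'joints': array([ 6.31217026e+01,  1.50929593e+01, -2.79468210e+00,  7.21576619e+01,
        1.63813344e-03,  8.11024852e+01]), 'joint_vel': array([-0.08061357, -0.04950557,  0.12275853, -0.08531751, -0.03065023,
       -0.02697399]), 'joint_efforts': array([ 2.08439902e-03, -6.37824941e+01,  3.84647942e+01,  1.05911974e-02,
       -1.23160062e-04,  1.32319713e-05]), 'tool_pos': array([0.16196816, 0.49918219, 0.23093642]), 'tool_rot': array([-1.79955495e+02, -8.62537432e-03,  1.62019213e+02]), 'ft_force': array([-0.48251764, -0.01218259,  0.02448004]), 'torque': array([-0.01747891,  0.04934149,  0.00102116]), 'grip_force': 0.0, 'gripper_width': 1.0004913505002169}
```

View pics/scene0.png

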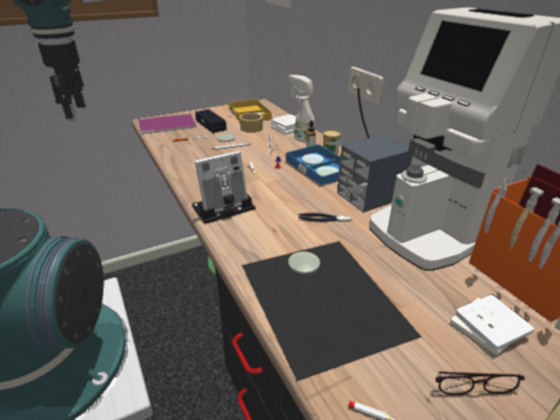

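View pics/top0.png

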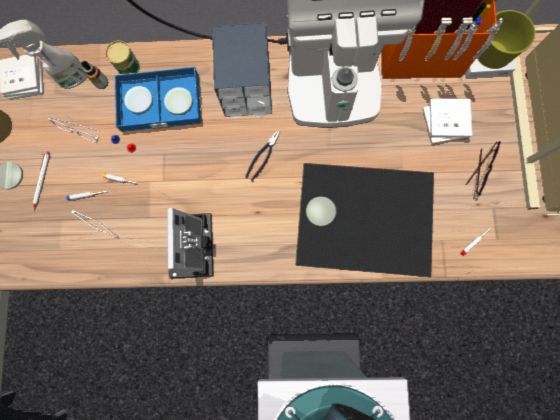

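Scene: dock with panel at top-image about (190,243). Mat corners are (304,163), (434,172), (432,276), (297,265), and the blank is at (320,211).

Create h.py:
```python
import numpy as np, cv2
from scipy.spatial.transform import Rotation as R
def cam(p):
    return (210/np.tan(np.radians(p['fov_y']/2)),p['cx'],p['cy'],np.array(p['origin']),
            R.from_euler('xyz',p['rotation'],degrees=True).as_matrix())
def ray(p,uv):
    f,cx,cy,o,M=cam(p); u,v=uv
    d=M@np.array([(u-cx)/f,-(v-cy)/f,-1]); return o,d/np.linalg.norm(d)
def onz(p,uv,z=0):
    o,d=ray(p,uv); return o+d*(z-o[2])/d[2]
def proj(p,X):
    f,cx,cy,o,M=cam(p); q=(np.atleast_2d(X)-o)@M
    return np.c_[cx+f*q[:,0]/-q[:,2], cy-f*q[:,1]/-q[:,2]]
```

Run:
```python
from h import *
from workcell import env
p=env.camera_params('top'); s=env.camera_params('scene')
print('mat top');[print(onz(p,c,.002).round(4)) for c in [(304,163),(434,172),(432,276),(297,265)]]
print('blank',onz(p,(320.5,211),.010))
print('mat scene');[print(onz(s,c,.002).round(4)) for c in [(244,274),(341,243),(416,333),(309,371)]]
print('blank',onz(s,(304,262),.010))
print('dock base top');[print(onz(p,c,.01).round(4)) for c in [(168,278),(212,277),(212,212)]]
t=cv2.imread('pics/top0.png')[190:300,140:340]; q=cv2.imread('pics/scene0.png')[130:290,180:340]
a=cv2.resize(t,(800,440),interpolation=cv2.INTER_CUBIC); cv2.imwrite('pics/crA.png',a)
cv2.imwrite('pics/crB.png',cv2.resize(q,(600,600),interpolation=cv2.INTER_CUBIC))
```

```text
mat top
[0.6322 0.0436 0.002 ]
[ 0.6014 -0.2529  0.002 ]
[ 0.3655 -0.2289  0.002 ]
[0.3957 0.0667 0.002 ]
blank [0.51576712 0.01024428 0.01      ]
mat scene
[0.3883 0.0374 0.002 ]
[0.6304 0.0317 0.002 ]
[ 0.5962 -0.2444  0.002 ]
[ 0.3888 -0.2227  0.002 ]
blank [0.51442673 0.00480652 0.01      ]
dock base top
[0.3723 0.3557 0.01  ]
[0.3726 0.2566 0.01  ]
[0.52   0.2576 0.01  ]
```

View pics/wrist0.png

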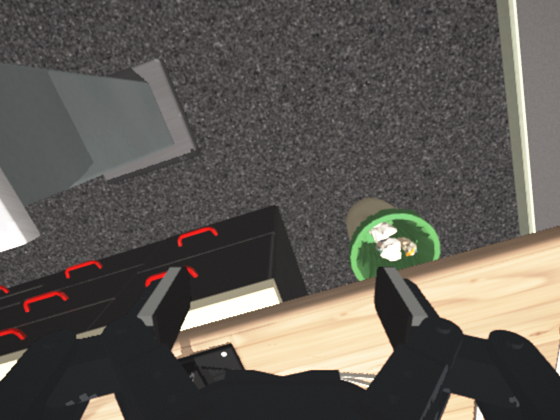

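```bash
sleep 0
```

```text
(no output)
```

Mat measures 0.238 x 0.298 m (true 0.240 x 0.300), with a yaw of about -5.8° and its centre near (0.499,-0.093). The dock base measures 99 x 147 mm. The wrist view shows only the floor, the bench edge and the dock's corner at (230,350). I'll turn the wrist and move it over to the dock's right side (camera on the -y side) to see the panel's back up close.

Run:
```python
from h import *
# displacement to target in start tool axes
M=R.from_euler('xyz',[180,0,162],degrees=True).as_matrix()
print(M.T@(np.array([.44,.17,.231])-np.array([.162,.499,.231])))
```

```text
[-3.66060303e-01 -2.26990869e-01 -2.77983642e-17]
```

steer_hand([
  {"sz":-0.02,"wz":-10},
  {"sz":-0.02,"wz":-10},
  {"wz":-10},
  {"wz":-10},
  {"wz":-10},
  {"wz":-10},
], aperture=0.6, clamp_n=20)

```text
t: 0.9
tool_pos: [0.162, 0.4993, 0.2711]
tool_rot: [-180.0, -0.0, -137.7]
ft_force: [0.5, -0.1, -0.4]
gripper_width: 0.598
grip_force: 0.0
```

View pics/crA.png

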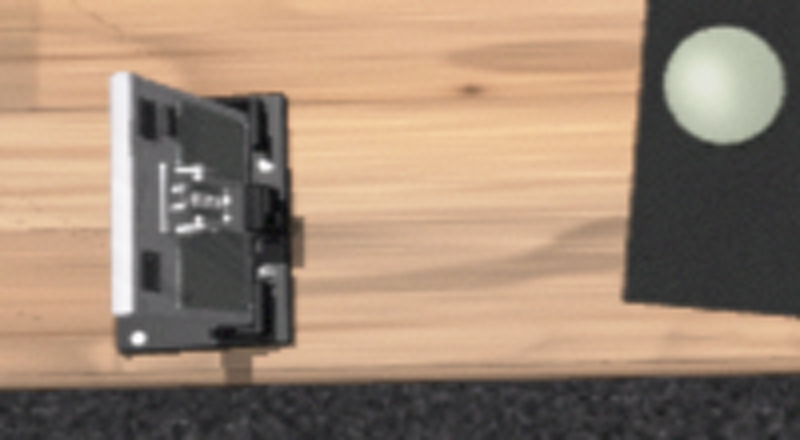

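Crop shows the panel's white top edge at full-image (170,208) to (170,269), its back facing right, and the black leg grip near (206,243).

steer_hand([
  {"wz":-9.5},
  {"wz":-9.5},
  {"wz":-9.5},
  {"wz":-9.6},
  {"wz":-9.6},
  {"sx":0.045,"sy":-0.038},
  {"sx":0.045,"sy":-0.038},
  {"sx":0.045,"sy":-0.038},
])

```text
t: 1.9
tool_pos: [0.2761, 0.3624, 0.2711]
tool_rot: [180.0, -0.0, -90.2]
ft_force: [1.1, 2.4, -0.2]
gripper_width: 0.599
grip_force: 0.0
```

steer_hand([
  {"sx":0.045,"sy":-0.038},
  {"sx":0.045,"sy":-0.038},
  {"sx":0.045,"sy":-0.038},
  {"sx":0.045,"sy":-0.038},
  {"sx":0.01,"sy":-0.01},
  {},
  {},
])

```text
t: 2.78
tool_pos: [0.4356, 0.1739, 0.2713]
tool_rot: [180.0, 0.0, -90.2]
ft_force: [0.1, -0.4, 0.9]
gripper_width: 0.598
grip_force: 0.0
```

Run:
```python
from workcell import env
import cv2,pickle
s=env.get_state();print(s['tool_pos'],s['tool_rot'],s['joints'].round(1))
im=env.capture('wrist')[:,:,::-1]; p=env.camera_params('wrist');pickle.dump(p,open('w1.pkl','wb'));print(p)
cv2.imwrite('pics/w1.png',im);cv2.imwrite('pics/w1b.png',cv2.resize(im,(800,600),interpolation=cv2.INTER_CUBIC))
```

```text
[0.43564978 0.17394943 0.27130145] [ 1.79983293e+02  9.18782337e-03 -9.02121508e+01] [ 11.8   9.   -4.6  76.4   0.  -78. ]
{'fov_y': 66.3156587073855, 'cx': 281.9698375833884, 'cy': 206.1209273648959, 'origin': array([0.43463303, 0.09390024, 0.41397898]), 'rotation': array([-1.82193216e+01,  1.68009934e-02,  1.79814584e+02])}
```

View pics/w1b.png

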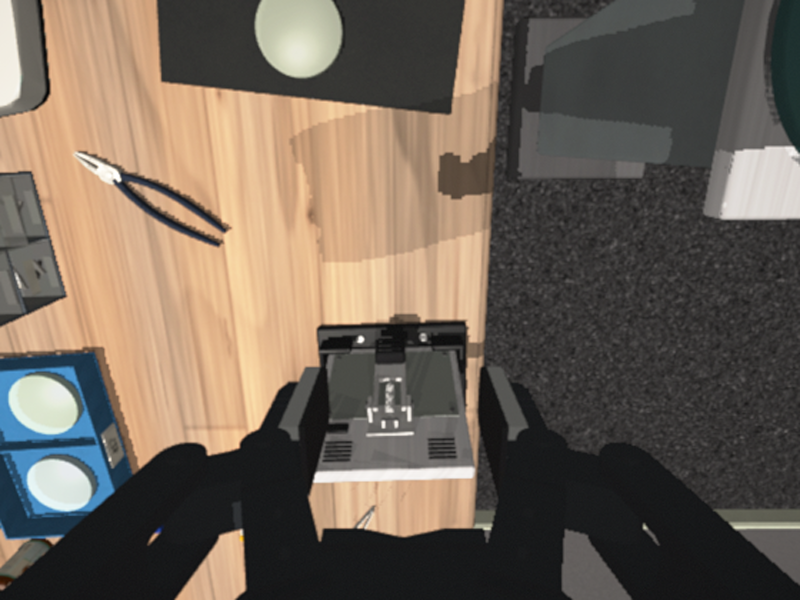

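Wrist view (800-px scale): panel top back edge from (316,472) to (471,467), leg grip block at about (391,348), dock base edge from (319,327) to (466,323), blank centre near (299,35).

Create fit.py:
```python
from h import *
import pickle
from workcell import env
from scipy.optimize import least_squares
t=env.camera_params('top'); w=pickle.load(open('w1.pkl','rb')); s=env.camera_params('scene')
k=.7
def pan(q,P):
    x,y,yaw,lean,z0=q
    M=R.from_euler('ZY',[yaw,-lean],degrees=True).as_matrix()
    return np.array([x,y,z0])+np.atleast_2d(P)@M.T
obs=[(w,(316*k,472*k),(0,.06,.14),1),(w,(471*k,467*k),(0,-.06,.14),1),
 (w,(317*k,481.5*k),(-.012,.06,.14),1),(w,(472*k,476.5*k),(-.012,-.06,.14),1),
 (t,(172.8,208.3),(0,.06,.14),1),(t,(172.8,269),(0,-.06,.14),1),
 (w,(391*k,348*k),(.027,0,.032),1)]
if __name__=='__main__':
    def res(q):
        r=[wt*(proj(c,pan(q,P))[0]-np.array(uv)) for c,uv,P,wt in obs]
        return np.r_[np.ravel(r),(q[3]-13.5)/1,(q[4]-.012)/.001]
    o=least_squares(res,[.446,.3,-90,13.5,.012],x_scale=[.01,.01,1,1,.001]); print(o.x.round(4)); print(res(o.x).round(1))
    q=o.x
    for n,P in dict(top=(-.006,0,.14),hinge=(.013,0,.09),grip=(.020,0,.032),org=(0,0,0)).items(): print(n,pan(q,P)[0].round(4))
    print('dock base wrist',onz(w,(319*k,327*k),.01).round(4),onz(w,(466*k,323*k),.01).round(4))
    print('blank wrist',onz(w,(299*k,34*k),.010).round(4),'mat edge',onz(w,(162*k,81*k),.002).round(4),onz(w,(450*k,112.5*k),.002).round(4))
    print('top corner scene px',proj(s,pan(q,[(0,.06,.14),(0,-.06,.14),(.027,0,.032)])).round(1))
```

```bash
python3 fit.py
```

```text
[ 4.43900e-01  2.79600e-01 -8.76554e+01  1.37757e+01  8.30000e-03]
[-5.5  0.4  4.7 -0.5 -4.4  1.2  3.5  0.5 -2.2  0.7 -1.1  1.   0.8 -2.6
  0.3 -3.7]
top [0.4423 0.3187 0.1429]
hinge [0.4435 0.2884 0.0988]
grip [0.4444 0.2678 0.0442]
org [0.4439 0.2796 0.0083]
dock base wrist [0.5148 0.2591 0.01  ] [0.3755 0.2555 0.01  ]
blank wrist [0.5155 0.0126 0.01  ] mat edge [0.6319 0.0448 0.002 ] [0.3952 0.0696 0.002 ]
top corner scene px [[239.1 151.8]
 [193.8 162.1]
 [228.3 200.4]]
```

View pics/crB.png

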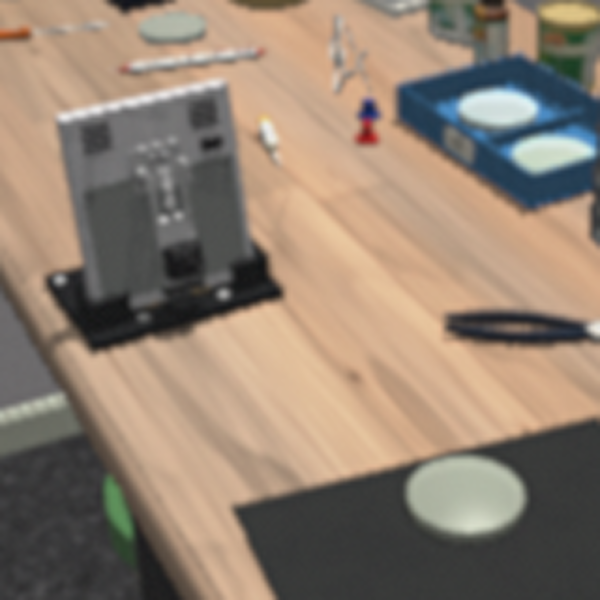

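The left panel corner was probably hidden by a finger. I'll drop it, add the scene corners (240.8,152.1), (196,161.5) and the grip at (228.8,199.3), then refit.

Run:
```python
s=open('fit.py').read()
s=s.replace("obs=[(w,(316*k,472*k),(0,.06,.14),1),","obs=[").replace("\n (w,(317*k,481.5*k),(-.012,.06,.14),1),","\n ")
s=s.replace("(.027,0,.032),1)]","(.027,0,.032),1),(s,(240.8,152.1),(0,.06,.14),1),(s,(196,161.5),(0,-.06,.14),1),(s,(228.8,199.3),(.027,0,.032),1)]")
open('fit.py','w').write(s)
```

```bash
python3 fit.py
```

Run:
```python
from h import *
for tilt in(30,):
    # tool: y along -x world, z axis pointing down tilted toward +y
    a=np.radians(tilt); print(R.from_euler('xyz',[180,0,-90],degrees=True).as_matrix())
```

```text
[ 4.46800e-01  2.80500e-01 -8.86305e+01  1.20926e+01  1.06000e-02]
[ 1.8 -0.   0.5  1.3 -0.5 -1.4 -0.5 -0.9 -1.3 -2.1  0.2 -1.1 -0.7 -0.6
  0.4  0.3 -1.4 -1.4]
top [0.4459 0.3157 0.1463]
hinge [0.4466 0.2866 0.1014]
grip [0.4471 0.2676 0.0461]
org [0.4468 0.2805 0.0106]
dock base wrist [0.5148 0.2591 0.01  ] [0.3755 0.2555 0.01  ]
blank wrist [0.5155 0.0126 0.01  ] mat edge [0.6319 0.0448 0.002 ] [0.3952 0.0696 0.002 ]
top corner scene px [[241.  151. ]
 [195.3 160.9]
 [229.2 199.6]]
[[ 2.22044605e-16 -1.00000000e+00 -1.22464680e-16]
 [-1.00000000e+00 -2.22044605e-16 -2.46519033e-32]
 [ 0.00000000e+00  1.22464680e-16 -1.00000000e+00]]
```

steer_hand([
  {"wz":-1.3},
  {"wy":-10},
  {"wy":-10},
  {"wy":-10},
  {"sx":0.0114,"sy":-0.0038,"sz":0.0458},
  {"sx":0.0114,"sy":-0.0038,"sz":0.0458},
  {"sx":0.0114,"sy":-0.0038,"sz":0.0458},
  {},
])

```text
t: 3.82
tool_pos: [0.4451, 0.2132, 0.1336]
tool_rot: [179.7, 30.0, -89.0]
ft_force: [0.5, 0.8, -0.2]
gripper_width: 0.598
grip_force: 0.0
```

Run:
```python
from workcell import env
import cv2,pickle
s=env.get_state();print(s['joints'].round(1),s['tool_pos'])
im=env.capture('wrist')[:,:,::-1]; p=env.camera_params('wrist');pickle.dump(p,open('w2.pkl','wb'))
cv2.imwrite('pics/w2.png',im);cv2.imwrite('pics/w2b.png',cv2.resize(im,(800,600),interpolation=cv2.INTER_CUBIC))
```

```text
[ -1.4  13.8 -27.1  50.7  30.  -92.9] [0.44508146 0.21319325 0.13355813]
```

View pics/w2b.png

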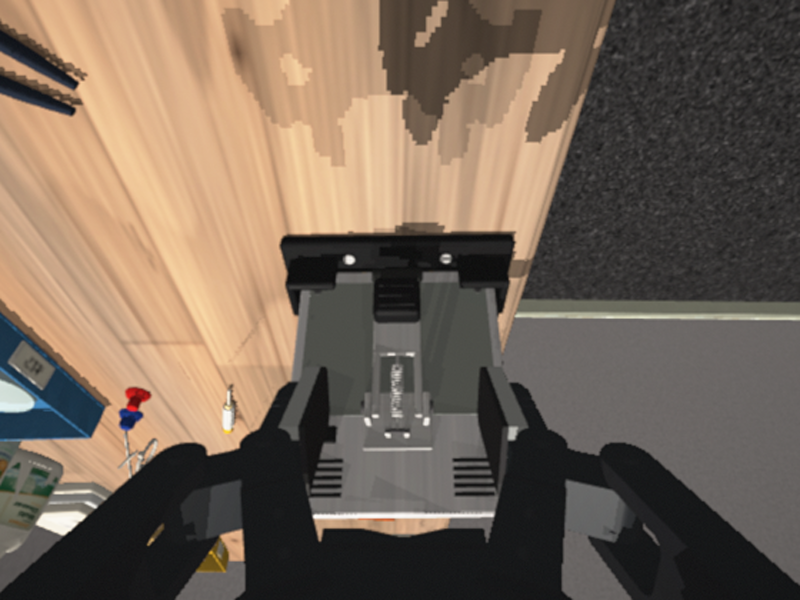

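The leg grip is centred near (397,297), between the fingers. I'll check its position against the model.

Run:
```python
s=open('fit.py').read()
s=s.replace("k=.7\n","k=.7\nw2=pickle.load(open('w2.pkl','rb'))\n").replace("obs=[","obs=[(w2,(375*k,273*k),(.027,.013,.020),1),(w2,(419*k,273*k),(.027,-.013,.020),1),(w2,(419*k,320*k),(.027,-.013,.044),1),(w2,(375*k,320*k),(.027,.013,.044),1),")
open('fit.py','w').write(s)
```

```bash
python3 fit.py
```

Run:
```python
from h import *; import pickle
w2=pickle.load(open('w2.pkl','rb'));k=.7
for z in (.045,.05,.055): print(onz(w2,(397*k,297*k),z).round(4))
```

```text
[ 4.47000e-01  2.81600e-01 -8.76871e+01  1.19270e+01  1.24000e-02]
[-0.8  2.4  0.5  1.9  1.3 -4.7 -1.6 -4.2  2.3  1.   1.2  2.4 -1.6 -1.4
 -0.6 -0.9 -1.8 -0.8 -0.2 -2.  -0.8 -1.2  0.4 -0.5 -1.6  0.4]
top [0.4456 0.3164 0.1481]
hinge [0.4468 0.2875 0.1031]
grip [0.4475 0.2687 0.0478]
org [0.447  0.2816 0.0124]
dock base wrist [0.5148 0.2591 0.01  ] [0.3755 0.2555 0.01  ]
blank wrist [0.5155 0.0126 0.01  ] mat edge [0.6319 0.0448 0.002 ] [0.3952 0.0696 0.002 ]
top corner scene px [[240.6 150.1]
 [195.2 160.3]
 [229.2 198.8]]
[0.4476 0.2688 0.045 ]
[0.4476 0.2631 0.05  ]
[0.4477 0.2575 0.055 ]
```

steer_hand([
  {"sy":-0.002,"sz":0.04},
  {"sx":-0.001,"sy":-0.0015,"sz":0.04},
  {"sz":0.025},
  {"sz":0.0133},
  {},
])

```text
t: 4.5
tool_pos: [0.4503, 0.2726, 0.0345]
tool_rot: [-179.9, 30.0, -88.9]
ft_force: [0.3, 0.5, 0.6]
gripper_width: 0.599
grip_force: 0.0
```

steer_hand([
  {},
  {},
  {},
  {},
], aperture=0.2, clamp_n=20)

```text
t: 5.0
tool_pos: [0.4496, 0.2721, 0.0345]
tool_rot: [-180.0, 30.0, -89.0]
ft_force: [-5.1, -5.4, 12.4]
gripper_width: 0.299
grip_force: 21.8
```

steer_hand([
  {"sx":0.006,"sz":-0.0062,"wy":7},
  {},
])

```text
t: 5.25
tool_pos: [0.4496, 0.2643, 0.0367]
tool_rot: [-180.0, 22.9, -88.9]
ft_force: [-2.1, 2.4, -1.2]
gripper_width: 0.299
grip_force: 21.0
```

steer_hand([
  {"sx":0.006,"sz":-0.0062,"wy":7},
  {"sx":0.006,"sz":-0.0062,"wy":7},
  {},
])

```text
t: 5.62
tool_pos: [0.45, 0.2495, 0.0438]
tool_rot: [-180.0, 9.1, -88.9]
ft_force: [-0.2, 2.0, -3.4]
gripper_width: 0.3
grip_force: 20.9
```

steer_hand([
  {"sx":0.006,"sz":-0.0062,"wy":7},
  {"sx":0.006,"sz":-0.0062,"wy":7},
  {},
])

```text
t: 6.0
tool_pos: [0.4502, 0.2363, 0.054]
tool_rot: [179.9, -4.8, -88.9]
ft_force: [-0.1, -0.3, -2.9]
gripper_width: 0.298
grip_force: 20.7
```

steer_hand([
  {"sx":0.0045,"sz":-0.0047,"wy":5},
  {},
])

```text
t: 6.25
tool_pos: [0.4502, 0.2318, 0.0589]
tool_rot: [179.9, -9.8, -89.0]
ft_force: [-0.6, -0.3, -2.3]
gripper_width: 0.296
grip_force: 20.5
```

Run:
```python
from workcell import env
import cv2
cv2.imwrite('pics/w3.png',cv2.resize(env.capture('wrist')[:,:,::-1],(640,480)))
```

```text
(no output)
```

View pics/w3.png

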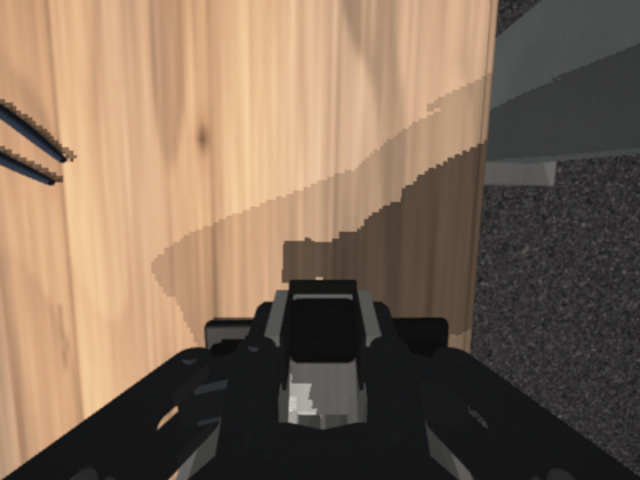

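Leg is gripped and swung about 40°. Release so it can snap to its stop, back off and look.

steer_hand([
  {},
  {},
  {},
  {"sx":0.03,"sz":-0.01},
  {"sx":0.03,"sz":-0.04,"wy":2.3},
  {"sz":-0.06},
  {"sz":-0.06},
], aperture=0.6)

```text
t: 7.18
tool_pos: [0.4505, 0.2066, 0.2384]
tool_rot: [-180.0, -12.3, -89.0]
ft_force: [1.8, 1.1, 0.4]
gripper_width: 0.604
grip_force: 0.0
```

Run:
```python
from workcell import env
import cv2
a=env.capture('scene')[130:250,160:310,::-1]; b=env.capture('top')[180:300,140:290,::-1]
cv2.imwrite('pics/s4.png',cv2.resize(cv2.hconcat([a,b]),(800,320),interpolation=cv2.INTER_CUBIC))
```

```text
(no output)
```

View pics/s4.png

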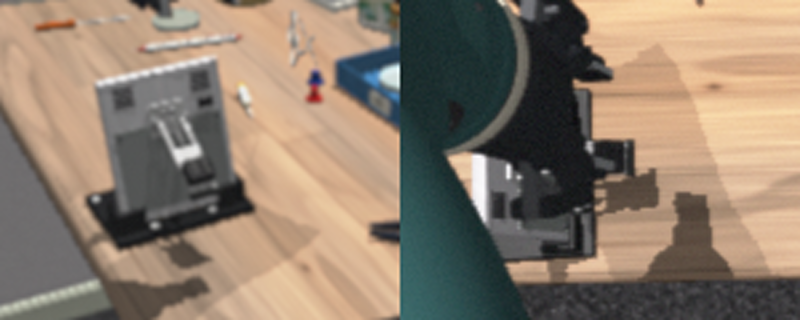

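Leg is fully open and the panel has not moved (corners about (196,160) and (241,152), as before). Turn the tool for the panel's top edge.

steer_hand([
  {"wz":10},
  {"wz":10},
  {"wz":10},
  {"wz":10},
  {"wz":10},
  {"wz":10},
  {"wz":10},
  {"wz":10},
])

```text
t: 8.28
tool_pos: [0.4507, 0.2067, 0.2362]
tool_rot: [-167.9, -2.1, -169.5]
ft_force: [-0.3, 0.0, 0.5]
gripper_width: 0.598
grip_force: 0.0
```

steer_hand([
  {"wz":9.3},
  {},
])

```text
t: 8.52
tool_pos: [0.4507, 0.2066, 0.2362]
tool_rot: [-167.7, -0.2, -178.2]
ft_force: [0.8, 0.8, 0.0]
gripper_width: 0.598
grip_force: 0.0
```

Create rel.py:
```python
import sys
from h import *
from workcell import env
s=env.get_state(); M=R.from_euler('xyz',s['tool_rot'],degrees=True).as_matrix()
t=np.array(eval(sys.argv[1])); print('in tool axes',(M.T@(t-s['tool_pos'])).round(4)); print(M.round(3)); print(s['joints'].round(1))
```

```bash
python3 rel.py '.4475,.3243,.1852'
```

```text
in tool axes [-0.0005  0.1259  0.0248]
[[-1.    -0.031  0.004]
 [-0.031  0.977 -0.213]
 [ 0.003 -0.213 -0.977]]
[ 21.8  16.   -1.8  76.7 -11.5  20.5]
```

steer_hand([
  {"sy":0.045},
  {"sy":0.045},
  {"sy":0.036,"sz":0.01},
  {"sz":0.015},
  {},
])

```text
t: 9.15
tool_pos: [0.4466, 0.3242, 0.1843]
tool_rot: [-167.7, -0.3, -178.1]
ft_force: [-0.1, -0.4, 0.1]
gripper_width: 0.599
grip_force: 0.0
```

```bash
python3 rel.py '.4475,.3098,.1167'
```

Run:
```python
from workcell import env
import cv2
a=env.capture('scene')[100:250,160:310,::-1]; b=env.capture('wrist')[:,:,::-1]
cv2.imwrite('pics/s5.png',cv2.hconcat([cv2.resize(a,(400,400),interpolation=cv2.INTER_CUBIC),cv2.resize(b,(400,400))]))
```

```text
in tool axes [-0.0008  0.0003  0.0691]
[[-0.999 -0.034  0.002]
 [-0.033  0.976 -0.214]
 [ 0.005 -0.214 -0.977]]
[ 32.9  24.1   2.5  75.1 -10.4  31.6]
```

View pics/s5.png

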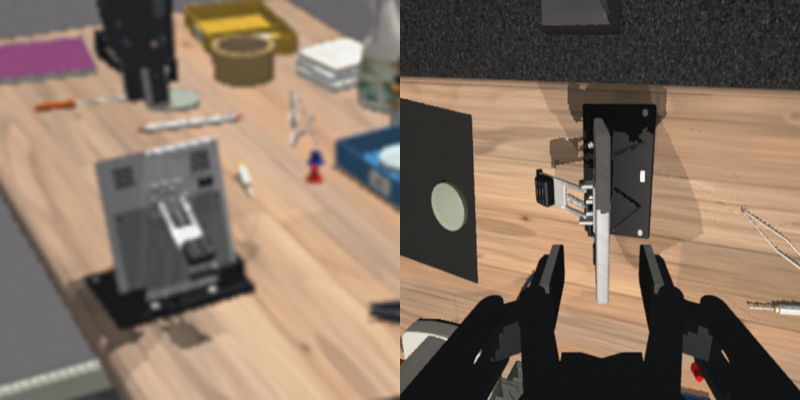

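Leg is open and the panel edge lies centred and parallel between the fingers. Descend and grip.

steer_hand([
  {"sz":0.03},
  {"sz":0.03},
  {"sz":0.007},
  {},
])

```text
t: 9.75
tool_pos: [0.4477, 0.3101, 0.1205]
tool_rot: [-167.7, -0.1, -178.3]
ft_force: [0.3, -0.8, 0.8]
gripper_width: 0.603
grip_force: 0.0
```

steer_hand([
  {},
  {},
  {},
  {},
  {},
], aperture=0.0, clamp_n=60)

```text
t: 10.38
tool_pos: [0.4478, 0.3094, 0.1207]
tool_rot: [-167.6, -0.1, -178.3]
ft_force: [-0.6, -4.9, 9.7]
gripper_width: 0.127
grip_force: 58.4
```

```bash
python3 rel.py '0,0,0'
```

```text
in tool axes [ 0.4567 -0.263   0.1819]
[[-1.    -0.029  0.005]
 [-0.03   0.976 -0.215]
 [ 0.001 -0.215 -0.977]]
[ 31.7  25.2  -6.   65.1 -10.7  30.5]
```

steer_hand([
  {"sz":-0.01},
  {"sz":-0.02},
  {"sz":-0.03},
  {"sz":-0.04},
  {},
  {},
])

```text
t: 11.12
tool_pos: [0.4467, 0.3314, 0.2166]
tool_rot: [-167.7, -0.2, -178.3]
ft_force: [-0.0, -0.5, -4.5]
gripper_width: 0.13
grip_force: 61.8
```

Create tgt.py:
```python
import sys
from h import *
from workcell import env
up=float(sys.argv[1])
M=R.from_euler('ZY',[-95.85,24],degrees=True).as_matrix()
T=np.c_[-M[:,1],-M[:,0],-M[:,2]]
lens=np.array([.515,.010]); o=np.r_[lens-.060*np.array([.102,.9948]),.002+up]
tip=o+M@np.array([-.006,0,.112])
s=env.get_state(); C=R.from_euler('xyz',s['tool_rot'],degrees=True).as_matrix(); d=tip-s['tool_pos']
print('tip',tip.round(4),'d world',d.round(4),'in present axes',(C.T@d).round(4),'in target axes',(T.T@d).round(4),'rotvec tool',R.from_matrix(C.T@T).as_rotvec(degrees=True).round(2))
print('vertical in target axes',(T.T@[0,0,-1]).round(3), s['ft_force'].round(1))
```

```bash
python3 tgt.py .04
```

```text
tip [ 0.5048 -0.0896  0.1468] d world [ 0.0581 -0.421  -0.0698] in present axes [-0.0457 -0.398   0.1581] in target axes [-0.1007 -0.4056 -0.1041] rotvec tool [-36.26  -0.99   7.63]
vertical in target axes [ 0.    -0.407  0.914] [-0.  -0.5 -4.5]
```

steer_hand([
  {"sy":-0.025},
  {"sy":-0.045},
  {"sy":-0.045},
  {"sy":-0.045},
  {"sy":-0.03,"wx":-9,"wy":-0.2,"wz":1.9},
  {"sy":-0.03,"wx":-9,"wy":-0.2,"wz":1.9},
  {"sy":-0.03,"wx":-9,"wy":-0.3,"wz":1.9},
  {"sy":-0.03,"wx":-9.2,"wy":-0.3,"wz":1.9},
])

```text
t: 12.12
tool_pos: [0.4488, 0.0557, 0.2493]
tool_rot: [155.9, 0.2, 174.0]
ft_force: [1.1, 0.1, -4.7]
gripper_width: 0.129
grip_force: 61.8
```

steer_hand([
  {},
  {},
])

```text
t: 12.38
tool_pos: [0.4489, 0.0568, 0.2486]
tool_rot: [156.2, 0.0, 174.1]
ft_force: [0.4, 0.4, -4.5]
gripper_width: 0.133
grip_force: 61.8
```

```bash
python3 tgt.py .04
```

```text
tip [ 0.5048 -0.0896  0.1468] d world [ 0.0559 -0.1463 -0.1019] in present axes [-0.0706 -0.169   0.0368] in target axes [-0.0705 -0.1692  0.0362] rotvec tool [-0.21  0.05 -0.05]
vertical in target axes [ 0.    -0.407  0.914] [ 0.4  0.4 -4.5]
```

steer_hand([
  {"sx":-0.0176,"sy":-0.042,"sz":0.009},
  {"sx":-0.0176,"sy":-0.042,"sz":0.009},
  {"sx":-0.0176,"sy":-0.042,"sz":0.009},
  {"sx":-0.0177,"sy":-0.043,"sz":0.0092},
  {},
  {},
])

```text
t: 13.12
tool_pos: [0.5056, -0.0874, 0.1479]
tool_rot: [156.2, 0.1, 174.3]
ft_force: [-0.6, -0.5, -3.8]
gripper_width: 0.128
grip_force: 61.6
```

```bash
python3 tgt.py .0
```

Run:
```python
from workcell import env
import cv2
a=env.capture('scene')[180:400,220:440,::-1]; b=env.capture('top')[140:300,260:460,::-1]
cv2.imwrite('pics/a6.png',a);cv2.imwrite('pics/b6.png',b)
cv2.imwrite('pics/s6.png',cv2.hconcat([cv2.resize(a,(400,400),interpolation=cv2.INTER_CUBIC),cv2.resize(b,(400,400),interpolation=cv2.INTER_CUBIC)]))
```

```text
tip [ 0.5048 -0.0896  0.1068] d world [-0.0008 -0.0021 -0.0412] in present axes [ 0.0006 -0.0187  0.0368] in target axes [ 0.0006 -0.0188  0.0367] rotvec tool [-0.16 -0.01  0.17]
vertical in target axes [ 0.    -0.407  0.914] [-0.6 -0.5 -3.8]
```

View pics/s6.png

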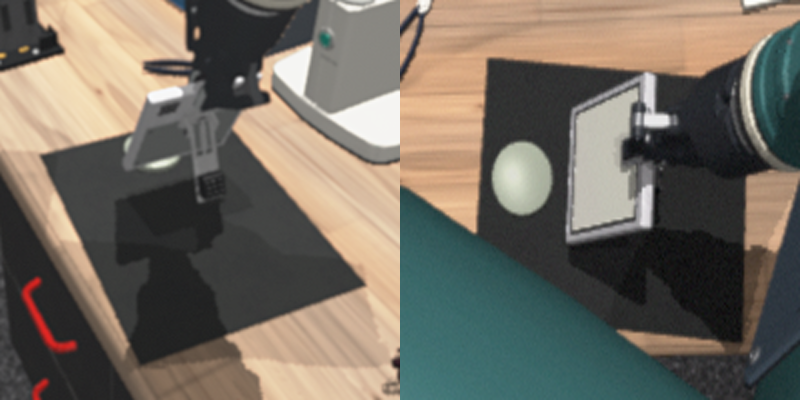

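Panel hangs leg-open over the mat beside the blank, face towards it. Check its face's lower corners, at (345.5,182) and (344.5,237) in the full top image, against the model.

Run:
```python
from h import *
from workcell import env
t=env.camera_params('top'); s=env.camera_params('scene'); st=env.get_state()
C=R.from_euler('xyz',st['tool_rot'],degrees=True).as_matrix()
M=np.c_[-C[:,1],-C[:,0],-C[:,2]]
o=st['tool_pos']-M@np.array([-.006,0,.112])
P=np.array([(-.012,.06,0),(-.012,-.06,0),(-.012,.06,.14),(-.012,-.06,.14),(0,-.06,.14)])
print('origin',o.round(4)); print(proj(t,o+P@M.T).round(1))
```

```text
origin [ 0.5097 -0.048   0.0435]
[[345.1 182.6]
 [342.2 236.8]
 [383.7 167.8]
 [381.3 230.5]
 [386.7 231.3]]
```

steer_hand([
  {"sy":-0.008,"sz":0.0152},
  {"sy":-0.0077,"sz":0.0151},
  {},
  {},
])

```text
t: 13.72
tool_pos: [0.5056, -0.0907, 0.1145]
tool_rot: [156.2, 0.1, 174.2]
ft_force: [0.9, 0.3, -3.8]
gripper_width: 0.133
grip_force: 61.7
```

steer_hand([
  {"sy":-0.0008,"sz":0.0018},
  {"sy":-0.0008,"sz":0.0018},
  {},
])

```text
t: 14.1
tool_pos: [0.5054, -0.0911, 0.1096]
tool_rot: [156.1, 0.1, 174.2]
ft_force: [-0.6, -1.0, -4.5]
gripper_width: 0.13
grip_force: 61.8
```

```bash
python3 tgt.py 0
```

```text
tip [ 0.5048 -0.0896  0.1068] d world [-0.0006  0.0016 -0.0028] in present axes [0.0008 0.0002 0.0032] in target axes [0.0008 0.0002 0.0032] rotvec tool [-0.13  0.06  0.03]
vertical in target axes [ 0.    -0.407  0.914] [-0.6 -1.  -4.5]
```

steer_hand([
  {"sy":-0.0004,"sz":0.0009},
  {"sy":-0.0004,"sz":0.0009},
  {},
])

```text
t: 14.48
tool_pos: [0.5056, -0.0913, 0.1081]
tool_rot: [156.1, 0.1, 174.1]
ft_force: [-1.1, -1.9, 4.9]
gripper_width: 0.129
grip_force: 62.9
```

steer_hand([
  {"sy":-0.0003,"sz":0.0007},
  {},
])

```text
t: 14.72
tool_pos: [0.5058, -0.0915, 0.1079]
tool_rot: [156.2, 0.2, 174.1]
ft_force: [-3.9, -6.2, 16.1]
gripper_width: 0.126
grip_force: 64.6
```

steer_hand([
  {"sy":-0.0003,"sz":0.0007},
  {},
])

```text
t: 14.98
tool_pos: [0.5059, -0.0917, 0.1077]
tool_rot: [156.2, 0.2, 174.1]
ft_force: [-7.3, -7.2, 26.0]
gripper_width: 0.125
grip_force: 66.2
```

steer_hand([
  {"sy":0.0006,"sz":-0.0014},
  {},
])

```text
t: 15.22
tool_pos: [0.5057, -0.0913, 0.108]
tool_rot: [156.1, 0.1, 174.1]
ft_force: [-1.8, -4.0, 8.1]
gripper_width: 0.128
grip_force: 63.6
```

steer_hand([
  {"sy":0.0001,"sz":-0.0003},
  {},
  {},
], clamp_n=20)

```text
t: 15.6
tool_pos: [0.5056, -0.0913, 0.1081]
tool_rot: [156.1, 0.1, 174.2]
ft_force: [-1.4, -2.5, 5.6]
gripper_width: 0.129
grip_force: 63.0
```

```bash
python3 -c "
from workcell import env
s=env.get_state();print(s['torque'])"
```

```text
[-0.46982543  0.30123338  0.10584996]
```

steer_hand([
  {"sy":0.0002,"sz":-0.0004},
  {},
], aperture=0.0, clamp_n=20)

```text
t: 15.85
tool_pos: [0.5054, -0.0911, 0.1082]
tool_rot: [156.1, 0.1, 174.2]
ft_force: [-0.3, -2.2, -1.3]
gripper_width: 0.125
grip_force: 62.1
```

steer_hand([
  {},
  {},
  {},
], aperture=0.3, clamp_n=20)

```text
t: 16.23
tool_pos: [0.5054, -0.091, 0.1084]
tool_rot: [156.1, 0.1, 174.2]
ft_force: [-0.5, -0.2, -0.0]
gripper_width: 0.298
grip_force: 0.0
```

steer_hand([
  {},
  {},
  {},
], aperture=0.55, clamp_n=20)

```text
t: 16.6
tool_pos: [0.5054, -0.0911, 0.1084]
tool_rot: [156.1, 0.1, 174.2]
ft_force: [-0.0, -0.7, 0.2]
gripper_width: 0.552
grip_force: 0.0
```

Released with no residual force. Retreat along the tool axis and look.

steer_hand([
  {"sz":-0.02},
  {"sz":-0.04},
  {"sz":-0.05},
  {"sx":0.05,"sz":-0.02},
  {"sx":0.055},
  {"sx":0.055},
  {"sy":-0.05,"sz":-0.03},
  {"sy":-0.05},
])

```text
t: 17.6
tool_pos: [0.3298, -0.2321, 0.215]
tool_rot: [156.3, 0.2, 174.1]
ft_force: [0.6, -0.0, 0.1]
gripper_width: 0.55
grip_force: 0.0
```

Run:
```python
from workcell import env
import cv2
a=env.capture('scene')[180:400,220:440,::-1]; b=env.capture('top')[140:300,260:460,::-1]
cv2.imwrite('pics/s7.png',cv2.hconcat([cv2.resize(a,(400,400),interpolation=cv2.INTER_CUBIC),cv2.resize(b,(400,320),interpolation=cv2.INTER_CUBIC).copy() if 0 else cv2.resize(b,(400,400),interpolation=cv2.INTER_CUBIC)]))
```

```text
(no output)
```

View pics/s7.png

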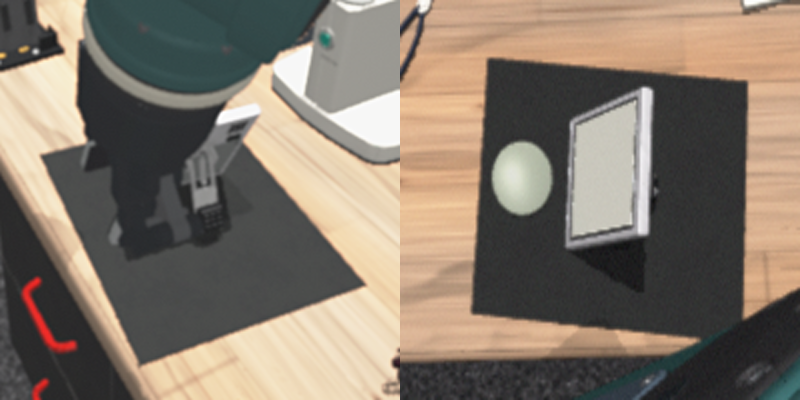

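The panel stands alone on its leg beside the blank: lower face edge (570,122) to (567,248), blank at (522,178). Measure squareness and gap numerically, with no more pictures.

Run:
```python
from h import *
from workcell import env
p=env.camera_params('top'); g=cv2.cvtColor(env.capture('top'),cv2.COLOR_RGB2GRAY).astype(float)
def edge(rows,u0,u1,sgn):  # subpixel column of max gradient
    out=[]
    for v in rows:
        d=sgn*np.diff(g[v,u0:u1]); d[d<0]=0; i=d.argmax(); sl=slice(max(i-1,0),i+2)
        out.append((u0+.5+np.sum(np.arange(len(d))[sl]*d[sl])/d[sl].sum(),v))
    return np.array(out)
def yaw(e,z):
    P=np.array([onz(p,q,z)[:2] for q in e]); k=np.polyfit(P[:,0],P[:,1],1); r=P[:,1]-np.polyval(k,P[:,0])
    ok=abs(r)<.002; k=np.polyfit(P[ok,0],P[ok,1],1); return np.degrees(np.arctan(k[0])).round(2),np.polyval(k,.51).round(4),ok.sum()
print('panel low face edge',yaw(edge(range(194,234),337,352,1),.007))
print('panel top back edge',yaw(edge(range(180,228),378,394,-1),.002+.14*np.cos(np.radians(24))))
print('mat left',yaw(edge(range(170,255),290,310,-1),.002)); print('mat right',yaw(edge(range(180,260),424,444,1),.002))
roi=g[190:232,300:341]; _,m=cv2.threshold(roi.astype(np.uint8),0,255,cv2.THRESH_OTSU)
c=max(cv2.findContours(m,cv2.RETR_EXTERNAL,cv2.CHAIN_APPROX_NONE)[0],key=cv2.contourArea)
(x,y),(a,b),_=cv2.fitEllipse(c); print('lens',onz(p,(x+300,y+190),.008).round(4),a,b)
g0=cv2.imread('pics/top0.png',0); _,m=cv2.threshold(g0[190:232,300:341],0,255,cv2.THRESH_OTSU)
c=max(cv2.findContours(m,cv2.RETR_EXTERNAL,cv2.CHAIN_APPROX_NONE)[0],key=cv2.contourArea); (x0,y0),_,_=cv2.fitEllipse(c); print('lens moved px',x-x0,y-y0)
s=env.get_state(); print(s['t'],s['ft_force'])
```

```text
panel low face edge (np.float64(-5.73), np.float64(-0.041), np.int64(37))
panel top back edge (np.float64(-5.72), np.float64(-0.1079), np.int64(48))
mat left (np.float64(-6.2), np.float64(0.0587), np.int64(85))
mat right (np.float64(-6.22), np.float64(-0.242), np.int64(80))
lens [0.5167 0.01   0.008 ] 28.22956657409668 28.974882125854492
lens moved px 0.0 0.0
17.75 [0.05986393 0.24865765 0.3764983 ]
```

Square to within 0.5°, gap about 17 mm, and the blank has not moved. Hand in.

```bash
python3 -c "
from workcell import env
print(env.finish_job())"
```

```text
the job is handed in; nothing more can be done
None
```

The job is handed in at about 18 s: the leg was snapped open in the dock, and the panel stands free on it, square to the mat within about 0.5°, about 17 mm to the right of the undisturbed blank and facing it. I viewed 12 pictures, over the limit of 10.

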